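# Rock the pressing bar out of its case and lay it on the glued crack

## Robot

A 6-joint arm with a two-finger parallel gripper is mounted at the origin on a cart in front of the work surface, level with it; the furniture and walls round the work are solid. World frame = base frame: x ahead of the robot, y to its left, z up, the work surface at z = 0. Lengths are in m, angles in rad, forces in N, time in s.
With the tool pointing down it reaches from about 0.25 to 0.725 m from the base axis. Payload 4 kg.
Tool frame: the origin (TCP) lies on the centre line of the jaws, within the pads' length; the fingertips stand 22 mm ahead of it and the grasp point (between the pads) lies 3 mm ahead of it; z points along the fingers, y is the line along which they close (so a half turn about z gives the same grasp; the last joint's range is limited). The gripper opens to 85 mm and grips with 20 to 120 N. Pads are 22 mm wide; open, the fingers measure 114 mm over their backs; the gripper's body (76 mm by 85 mm) begins 54 mm behind the grasp point. The pads swing forward as they close: fully open they stand 13 mm farther back than shut.
Start: joints at [1.185, 0.241, 0.005, 1.335, 0, 1.571], TCP at [0.188, 0.463, 0.253] pointing down, gripper open.
Joint ranges: [-2.72, 2.72], [-1.05, 1.87], [-1.09, 1.28], [-1.99, 2.15], [-1.42, 1.44], [-3.14, 3.14]. Speed limits (rad/s): [2.79, 2.79, 3.14, 3.14, 3.14, 3.14].

## Interface

Orientations are given as a unit quaternion [x, y, z, w].
In Python, from workcell import bot gives the robot as it stands.
- The arm moves only by the shell command python3 -m inch 'ROWS'. ROWS is JSON, one flat list of numbers, 7 for each row, row after row: the shift along the world's x, y, z in mm, then the turn, a rotation vector about the world's x, y, z in rad, then the opening in per cent of the stroke, from 0 (shut) to 100 (fully open). A call has 1 to 8 rows; each row is the pose to reach, as a shift and turn from the pose commanded when the call began; what a row does not reach only later rows make up. A row lasts 1/12 s, in which the tool goes at most 41.7 mm and 7.16 degrees, less where a joint would pass 70% of its speed; a pose out of reach is approached as far as the arm can. A call with a gripper value outside its range is refused whole. The fingers move at their own pace and stop on an object; the grip force is fixed at half the most. Time passes only in rows, so rows that repeat a pose let the fingers close. It gives the time, the measured TCP pose, the force, the opening and the grip force at its end, in the units of the state.
- bot.get_obs(): the state, without advancing time (a new reading comes with each control period).
- bot.camera(name): name is "scene" or "top"; returns the picture (480x640x3 uint8, blue, green, red); there is no depth.
- bot.camera_info(name): a dict with "intrinsics" (3x3 intrinsics, pixels), "camera_from_world" (4x4, takes a point from world to camera coordinates). Camera axes: x right, y down, z forward; pixel columns grow to the right and rows downward; lengths in m; the calibration is good to about 2 mm. A picture is of the moment at which its call begins. camera_info takes no time and is no camera call.
- bot.job_done(): hands the job in; it is judged then, once.
Trained networks look in the newest picture that a camera, given by its name, has taken for a name from the list of things; names that differ only in an ending like _2 or _b are one class to them, and where a whole thing is asked for, a point or a joint stands for the part that bears it (a point fixed in the world has none). Each returns a list of dicts, best first, with "confidence" (0 to 1); they miss things now and then, are a little off and sometimes report something else, mostly with a low value. They report only what shows in the picture. A call takes as long as a camera call. They do not tell look-alikes from the thing itself.
- bot.silhouettes(camera, target): "mask" (480x640 bool, what is visible of it) and "uv" ([column, row] in pixels, amid what is visible of it).
- bot.spot_point(camera, target): "uv" ([column, row] in pixels: a listed point, or the origin of a listed thing).
The state is a dict: "clock": time; "joint_pos": joint angles; "joint_vel": joint speeds; "tau": joint torques, N m; "eef_pos": TCP position; "tool_rot": TCP orientation; "ft_force": force on the tool from outside, world axes, zero at the start; "ft_torque": the same for the moment, N m; "grip_width": finger opening in m; "grasp_force": force on a finger pad.
Only numpy, scipy, OpenCV 4.12 (cv2) and the standard library are available. Lean on these libraries where they do the work, as an engineer would, in place of code of your own. Each camera call takes 0.05 s, during which the arm holds its last target. There are 200 camera calls.

## Task

The pressing bar lies flush in its fitted case: press down on its red-dotted end until the bar rocks up and stays tipped with the other end standing out, then grip that raised end and lift the bar out. Set it down gently, cork side down, flat on the wooden panel, centred over the glued crack and lying along it, and let go. Leave the weight, the loupe, the varnish jar and the cotton pot where they are.

Things in the scene. Friction and masses are not known exactly. Their poses are not given: they have to be found in the camera images.
- press_bar: Loose pressing bar, 140 x 44 x 28 mm, 0.2 to 0.35 kg: cork sole (lower 14 mm), aluminium top (14 mm, 6 mm shorter at the red-dot end). Origin: centre of the cork underside; x along its length, red dot at -x; z out of the aluminium top. Starts flat in the case, along the case's x. Pressed at the dot it rocks about a ledge under its middle; past about 0.25 rad it goes on by itself and stays at about 0.48 rad.
- red_dot (a point): Centre of the 18 mm red dot on the bar's aluminium top, 50 mm from the bar's centre towards its -x end: the place to press. A newton or two is enough. It sinks about 27 mm as the bar tips fully.
- far_end (a point): Middle of the bar's aluminium top, 14 mm from its +x end: the end that rises, until its tip stands about 29 mm above the case's rim, to be gripped across the bar's 44 mm width.
- case: Dark wooden case with brass corners, fixed, 168 (x) x 76 x 69 mm high. Origin: centre of its underside, z up. Pocket 143 x 48 mm in its top, centred; the rim stands 1 mm above the top of the flat bar. Side walls 14 mm thick, end walls 12.5 mm. In the +x half the pocket floor is at z = 40 mm and carries the bar; in the -x half, under the red dot, it drops to a well at z = 8 mm.
- panel: Back of a small wooden panel, pale wood, fixed to the table, 200 x 120 mm, 10 mm thick. Origin at the centre of its underside, z up. The glued crack is a thin dark line on its top, about 132 mm long, centred, along the panel's x axis.
- weight: Bystander: dark green covered weight with a brass knob, 30 x 50 x 47 mm, origin under its centre.
- loupe: Bystander: black watchmaker's loupe, 36 mm across, 39 mm high, origin under its centre.
- jar: Bystander: brown varnish jar with a black cap, 54 mm across, 64 mm high, origin under its centre.
- pot: Bystander: grey metal pot of cotton wool balls, 66 mm across, 69 mm high, origin under its centre.
There are look-alikes about, which are no part of the job. Of the things that look like the press_bar, the larger one is meant. Of the things that look like the case, take the one that is farthest to the robot's left at the start.

How it is judged:
By the outcome, as a careful person would: the job done as asked, in the order asked, and still so for the second after the job is handed in, with the robot touching nothing.
It also fails if it takes over 56 s, if anything falls off the work surface, if the arm or the gripper's body presses on something with over 40 N, if the wrist force passes 120 N, or if a joint passes its speed limit or range.

## Working session

There is one attempt and no reset: what is moved stays moved. The work goes in short steps, Python scripts to look and compute and a shell command to move; the robot and the scene stay as the last step left them, time stands still between calls to the robot, and variables do not carry over. Pictures are saved under pics/ and viewed, at most 10 in all, crops included, and the job is handed in when it is done.

```bash
mkdir -p pics; cat > h.py <<'E'
import numpy as np, cv2
from workcell import bot
def ray(cam,uv,z):
    i=bot.camera_info(cam);K=np.array(i["intrinsics"]);T=np.array(i["camera_from_world"])
    R=T[:3,:3];c=-R.T@T[:3,3];d=R.T@np.linalg.solve(K,[uv[0],uv[1],1]);return c+d*(z-c[2])/d[2]
def proj(cam,p):
    i=bot.camera_info(cam);K=np.array(i["intrinsics"]);T=np.array(i["camera_from_world"])
    q=K@(T[:3,:3]@np.array(p)+T[:3,3]);return q[:2]/q[2]
E
python3 - <<'E'
from h import *
for c in("top","scene"):
    cv2.imwrite(f"pics/{c}0.png",bot.camera(c))
Z=dict(press_bar=.04,red_dot=.068,far_end=.068,case=0,panel=0,weight=0,loupe=0,jar=0,pot=0)
for c in("top","scene"):
  for n,z in Z.items():
    for d in bot.spot_point(c,n):
        print(c,n,round(d["confidence"],2),np.round(d["uv"]),np.round(ray(c,d["uv"],z),3))
print(bot.get_obs())
E
```

```text
top press_bar 0.91 [323. 259.] [ 0.537 -0.058  0.04 ]
top press_bar 0.87 [365. 258.] [ 0.542 -0.177  0.04 ]
top red_dot 0.79 [364. 278.] [ 0.48  -0.174  0.068]
top red_dot 0.73 [329. 260.] [ 0.529 -0.075  0.068]
top red_dot 0.29 [167. 257.] [0.524 0.389 0.068]
top far_end 0.9 [308. 258.] [ 0.534 -0.014  0.068]
top far_end 0.79 [372. 238.] [ 0.595 -0.197  0.068]
top far_end 0.71 [445. 272.] [ 0.504 -0.405  0.068]
top case 0.83 [504. 298.] [ 0.443 -0.594  0.   ]
top case 0.81 [368. 257.] [ 0.551 -0.191  0.   ]
top panel 0.65 [250. 269.] [0.506 0.16  0.   ]
top panel 0.58 [364. 277.] [ 0.492 -0.178  0.   ]
top weight 0.72 [364. 276.] [ 0.495 -0.18   0.   ]
top weight 0.67 [348. 201.] [ 0.721 -0.124  0.   ]
top loupe 0.56 [270. 199.] [0.718 0.11  0.   ]
top jar 0.52 [449. 274.] [ 0.507 -0.43   0.   ]
scene press_bar 0.73 [344. 239.] [ 0.526 -0.178  0.04 ]
scene red_dot 0.55 [356. 243.] [ 0.467 -0.156  0.068]
scene red_dot 0.25 [343. 240.] [ 0.514 -0.15   0.068]
scene far_end 0.48 [328. 224.] [ 0.597 -0.195  0.068]
scene case 0.89 [405. 190.] [ 0.467 -0.584  0.   ]
scene panel 0.84 [293. 
[... 292 characters left out ...]
int_pos': array([ 1.18500524e+00,  2.40581689e-01,  5.03110993e-03,  1.33518350e+00,
       -5.53545554e-06,  1.57080076e+00]), 'joint_vel': array([-1.47464679e-03, -7.99817354e-04, -3.66212763e-04,  1.11277035e-03,
       -6.45984934e-04, -8.01357046e-05]), 'tau': array([ 3.40206880e-04, -3.72216403e+01,  2.52696007e+01,  1.13924285e-03,
       -8.45118757e-05, -3.87267519e-06]), 'eef_pos': array([0.18815513, 0.46326861, 0.25332752]), 'tool_rot': array([1.91703711e-01, 9.81452845e-01, 3.00173716e-05, 8.68307774e-06]), 'ft_force': array([-0.26477809, -0.60924529, -0.70864027]), 'ft_torque': array([ 0.00689088, -0.01518563,  0.03874106]), 'grasp_force': 0.0, 'grip_width': 0.08519921544495665}
```

View pics/top0.png

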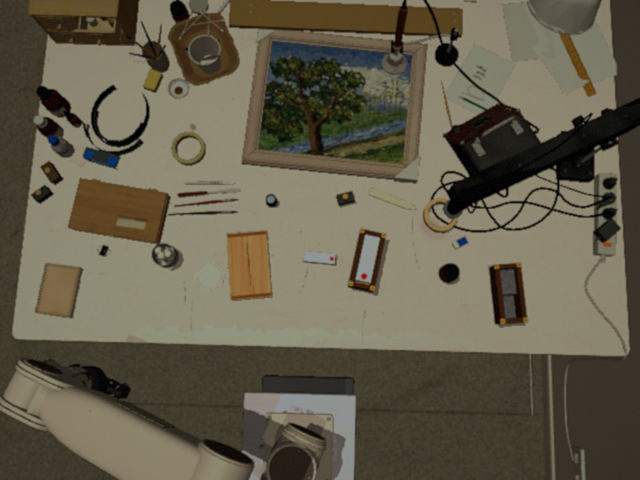

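View pics/scene0.png

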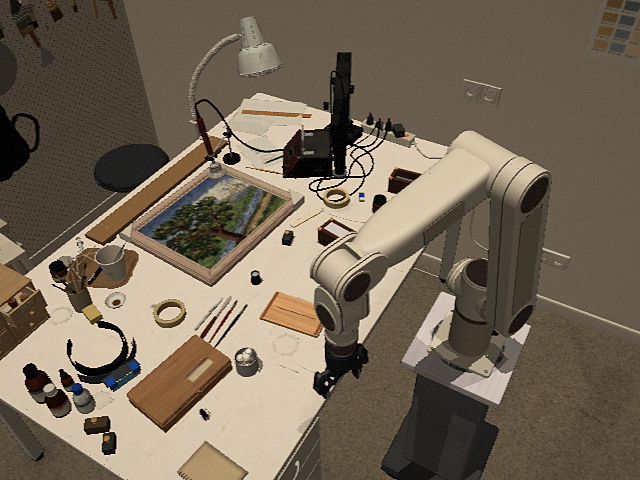

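The top view shows the bar in the left-hand case at about (367,260), with the red dot at (364,277). The panel is at (250,265) and the small decoy bar at (320,258). The empty decoy case is at (508,293). Next I'll refine the poses with masks.

```bash
python3 - <<'E'
from h import *
im=bot.camera("top"); bot.camera("scene")
def rect(m,z):
    ys,xs=np.nonzero(m); P=np.array([ray("top",(x,y),z)[:2] for x,y in zip(xs,ys)])
    c,s,a=cv2.minAreaRect((P*1000).astype(np.float32)); b=P-P.mean(0); w,v=np.linalg.eigh(b.T@b/len(b))
    return np.round(P.mean(0),4),"rect",np.round(c,1),np.round(s,1),round(a,1),"pca ang",round(np.degrees(np.arctan2(v[1,1],v[0,1])),2),"ext",np.round(np.sqrt(12*w)*1000,1)
for n,z in(("press_bar",.068),("case",.069),("panel",.010)):
    for d in bot.silhouettes("top",n):
        if d["mask"].sum()>50: print(n,round(d["confidence"],2),np.round(d["uv"]),*rect(d["mask"],z))
for d in bot.silhouettes("scene","case"): print(d["uv"],d["confidence"])
hsv=cv2.cvtColor(im,cv2.COLOR_BGR2HSV); c=im[225:300,345:390].astype(int)
red=np.zeros(im.shape[:2],bool); red[225:300,345:390]=(c[...,2]-np.maximum(c[...,0],c[...,1]))>90
print("red",rect(red,.068))
wh=np.zeros_like(red); wh[225:300,350:388]=(c[:,5:43].min(-1)>110)
wh[:, :]&=True
cv2.imwrite("pics/crop1.png",np.hstack([cv2.resize(im[220:310,340:400],None,fx=6,fy=6,interpolation=cv2.INTER_CUBIC),cv2.resize(im[220:310,220:280],None,fx=6,fy=6,interpolation=cv2.INTER_CUBIC)]))
E
```

```text
press_bar 0.95 [366. 259.] [ 0.5336 -0.1836] rect [ 534.3 -183.6] [ 44.5 142.5] 79.4 pca ang 169.24 ext [ 43.9 141.4]
case 0.82 [362. 262.] [ 0.5286 -0.1809] rect [ 531.7 -182.7] [ 77.2 175.8] 79.4 pca ang 169.95 ext [ 94.5 200.1]
case 0.71 [510. 293.] [ 0.4489 -0.5843] rect [ 449.4 -583. ] [169.9  96.7] 5.0 pca ang -175.09 ext [ 94.  169.5]
panel 0.89 [246. 265.] [0.5156 0.1626] rect [517.4 162. ] [202.2 120.4] 6.7 pca ang -172.69 ext [118.9 198.5]Traceback (most recent call last):
  File "<stdin>", line 9, in <module>
  File "<stdin>", line 4, in rect
  File "h.py", line 4, in ray
    i=bot.camera_info(cam);K=np.array(i["intrinsics"]);T=np.array(i["camera_from_world"])
ValueError: time passes only in moves, steps and waits
```

```bash
python3 -m inch '[17,-37,0,0,0,0.05,0, 35,-75,0,0,0,0.1,0, 52,-112,0,0,0,0.15,0, 70,-150,0,0,0,0.197,0, 87,-187,0,0,0,0.197,0, 105,-225,0,0,0,0.197,0, 122,-262,0,0,0,0.197,0, 140,-300,0,0,0,0.197,0]' && python3 -m inch '[17,-37,0,0,0,0,0, 35,-75,0,0,0,0,0, 52,-112,0,0,0,0,0, 70,-150,0,0,0,0,0, 87,-187,-20,0,0,0,0, 105,-225,-40,0,0,0,0, 122,-262,-60,0,0,0,0, 140,-300,-80,0,0,0,0]' && python3 -m inch '[10,-22,-20,0,0,0,0, 16,-38,-35,0,0,0,0, 16,-38,-53,0,0,0,0, 16,-38,-53,0,0,0,0, 16,-38,-53,0,0,0,0]'
```

```text
clock: 1.92
eef_pos: [0.3283, 0.1618, 0.2536]
tool_rot: [0.094, 0.996, 0.0, 0.0]
ft_force: [1.0, -0.1, 0.2]
grip_width: -0.0001
grasp_force: 0.0
clock: 2.58
eef_pos: [0.4617, -0.1242, 0.1803]
tool_rot: [0.095, 0.996, -0.0, 0.001]
ft_force: [-0.2, -0.2, -0.3]
grip_width: 0.0001
grasp_force: 0.0
clock: 3.0
eef_pos: [0.4762, -0.1599, 0.127]
tool_rot: [0.094, 0.996, 0.0, -0.002]
ft_force: [0.4, -0.4, 1.3]
grip_width: 0.0003
grasp_force: 0.0
```

```bash
python3 - <<'E'
from h import *
for c in("top","scene"):
    im=bot.camera(c); cv2.imwrite(f"pics/{c}1.png",im)
    u,v=np.round(proj(c,[.52,-.18,.08])).astype(int)
    cv2.imwrite(f"pics/{c}1c.png",cv2.resize(im[v-45:v+45,u-60:u+60],None,fx=4,fy=4,interpolation=cv2.INTER_CUBIC))
cv2.imwrite("pics/c1.png",np.vstack([cv2.imread("pics/top1c.png"),cv2.imread("pics/scene1c.png")])[:600])
o=bot.get_obs();print(o["eef_pos"],o["tool_rot"],o["ft_force"])
E
```

```text
[ 0.4776478  -0.15981138  0.12886762] [ 9.39217452e-02  9.95579427e-01 -7.62226232e-05  5.51984349e-04] [ 0.8135372  -0.36025248  0.53975289]
```

View pics/c1.png

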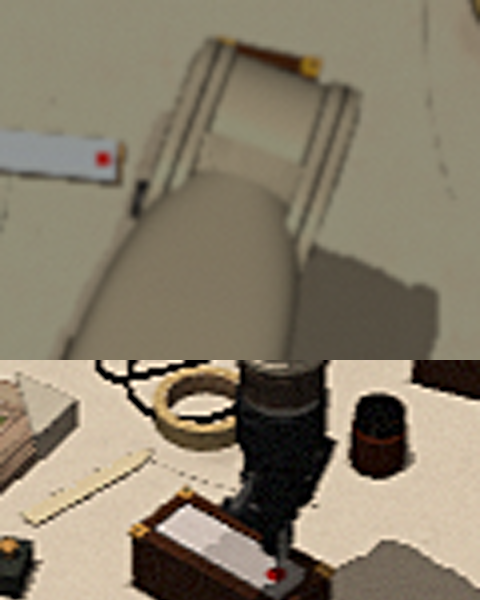

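The scene crop shows the closed fingers standing over the red-dot end, with the dot at crop (276,575). I'll shift a few mm and press.

```bash
python3 -m inch '[5.5,-14.5,0,0,0,0,0, 5.5,-14.5,-15,0,0,0,0, 5.5,-14.5,-30,0,0,0,0, 5.5,-14.5,-33,0,0,0,0, 5.5,-14.5,-36,0,0,0,0, 5.5,-14.5,-39,0,0,0,0, 5.5,-14.5,-42,0,0,0,0, 5.5,-14.5,-42,0,0,0,0]'; python3 -m inch '[0,0,-2,0,0,0,0, 0,0,-4,0,0,0,0, 0,0,-6,0,0,0,0, 0,0,-6,0,0,0,0]'
```

```text
clock: 3.77
eef_pos: [0.4829, -0.1744, 0.0862]
tool_rot: [0.094, 0.996, -0.0, 0.0]
ft_force: [1.1, -0.2, 0.2]
grip_width: -0.0003
grasp_force: 0.0
clock: 4.1
eef_pos: [0.4826, -0.1746, 0.0795]
tool_rot: [0.094, 0.996, 0.0, -0.0]
ft_force: [0.4, 0.4, -0.2]
grip_width: 0.0001
grasp_force: 0.0
```

```bash
python3 -m inch '[0,0,-2,0,0,0,0, 0,0,-4,0,0,0,0, 0,0,-6,0,0,0,0, 0,0,-8,0,0,0,0, 0,0,-10,0,0,0,0, 0,0,-12,0,0,0,0, 0,0,-14,0,0,0,0, 0,0,-14,0,0,0,0]'; python3 -m inch '[0,0,0,0,0,0,0, 0,0,20,0,0,0,0, 0,0,50,0,0,0,0, 0,0,90,0,0,0,0, 0,0,125,0,0,0,50, -30,30,150,0,0,0,100, -60,60,150,0,0,0,100, -60,90,150,0,0,0,100]'; python3 - <<'E'
from h import *
S=[]
for c in("top","scene"):
    im=bot.camera(c); 
    u,v=np.round(proj(c,[.53,-.18,.08])).astype(int)
    S.append(cv2.resize(im[v-36:v+36,u-60:u+60],None,fx=4,fy=4,interpolation=cv2.INTER_CUBIC))
    for n in("far_end","red_dot"):
        for d in bot.spot_point(c,n): print(c,n,round(d["confidence"],2),np.round(d["uv"],1),np.round(ray(c,d["uv"],.0915 if n=="far_end" else .041),4))
cv2.imwrite("pics/c2.png",np.vstack(S))
print("expect far",[proj(c,[.534+.98*.056,-.184-.187*.056,.0915]) for c in("top","scene")])
E
```

```text
clock: 4.77
eef_pos: [0.4833, -0.1749, 0.0709]
tool_rot: [0.094, 0.996, -0.001, 0.002]
ft_force: [-12.3, 3.9, 34.9]
grip_width: 0.0001
grasp_force: 18.3
clock: 5.43
eef_pos: [0.4202, -0.0848, 0.2175]
tool_rot: [0.096, 0.995, -0.0, 0.001]
ft_force: [-0.4, 1.7, 0.7]
grip_width: 0.0483
grasp_force: 0.0
top far_end 0.85 [369.1 242.3] [ 0.5797 -0.1865  0.0915]
top far_end 0.4 [306.2 255.3] [ 0.5371 -0.0097  0.0915]
top red_dot 0.93 [363.2 281.2] [ 0.4742 -0.1747  0.041 ]
scene far_end 0.87 [335.3 223.8] [ 0.5631 -0.1861  0.0915]
scene far_end 0.74 [314.9 274.6] [0.5016 0.0582 0.0915]
scene red_dot 0.67 [358.  247.1] [ 0.4627 -0.1678  0.041 ]
scene red_dot 0.48 [322.7 261.4] [ 0.5349 -0.0478  0.041 ]
expect far [array([371.95192538, 239.21295464]), array([330.04785886, 220.03434329])]
```

View pics/c2.png

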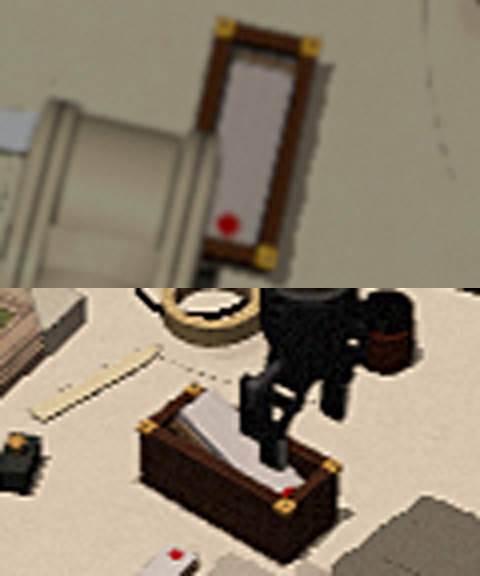

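The bar is tipped and stays so: far end raised at top pixel (369,242), dot sunk at (363,281). Now I'll triangulate the raised end.

```bash
python3 - <<'E'
from h import *
def tri(a,b):
    P=[(lambda i:np.array(i["intrinsics"])@np.array(i["camera_from_world"])[:3])(bot.camera_info(c)) for c in("top","scene")]
    X=cv2.triangulatePoints(P[0],P[1],np.array(a,float),np.array(b,float)); X=X[:3,0]/X[3,0]; return X
print(tri((369.1,242.3),(335.3,223.8)),tri((363.2,281.2),(358,247.1)))
for z in(.085,.0907): print(proj("top",[.5703,-.191,z]),proj("scene",[.5703,-.191,z]))
im=bot.camera("top")
for d in bot.silhouettes("top","press_bar"):
    ys,xs=np.nonzero(d["mask"])
    for z in (.0972,):
        P=np.array([ray("top",(x,y),z)[:2] for x,y in zip(xs,ys)]); k=P[:,0]>P[:,0].max()-.03
        print(d["confidence"],d["uv"],"farmost",P[:,0].max(),"mid y of far part",P[k].mean(0),P[k][:,1].min(),P[k][:,1].max())
print(bot.get_obs()["eef_pos"],bot.get_obs()["grip_width"])
E
```

```text
[ 0.57386452 -0.18950225  0.08613172] [ 0.47176395 -0.17671792  0.03012795]
[370.45693713 246.00786763] [334.17929779 223.69943025]
[370.59180005 245.67471048] [334.17782938 222.48642579]
0.81 [366.4, 258.9] farmost 0.5884618299210205 mid y of far part [ 0.5729749  -0.18966956] -0.21157322237919104 -0.16639529297392752
0.39 [308.4, 257.5] farmost 0.548805027475151 mid y of far part [ 0.53441289 -0.01572182] -0.031830991986762064 -0.0008137417622664789
[ 0.42316579 -0.08542574  0.21551306] 0.08507718667634022
```

```bash
python3 -m inch '[25,-18,0,0,0,0,100, 55,-38,0,0,0,0,100, 85,-58,0,0,0,0,100, 115,-80,0,0,0,0,100, 152.5,-105,-20,0,0,0,100, 152.5,-105,-50,0,0,0,100, 152.5,-105,-60,0,0,0,100, 152.5,-105,-60,0,0,0,100]'; python3 -m inch '[0,0,0,0,0,0,100]'
```

```text
clock: 6.5
eef_pos: [0.5725, -0.19, 0.1506]
tool_rot: [0.095, 0.995, 0.001, -0.005]
ft_force: [-1.1, 0.0, 0.7]
grip_width: 0.0856
grasp_force: 0.0
clock: 6.58
eef_pos: [0.574, -0.1898, 0.1547]
tool_rot: [0.095, 0.996, 0.0, -0.002]
ft_force: [-0.2, 1.0, 0.1]
grip_width: 0.0852
grasp_force: 0.0
```

```bash
python3 -m inch '[0,0,-20,0,0,0,100, 0,0,-40,0,0,0,100, 0,0,-55,0,0,0,100, 0,0,-66,0,0,0,100, 0,0,-66,0,0,0,100, 0,0,-66,0,0,0,100]'; python3 -m inch '[0,0,0,0,0,0,60, 0,0,0,0,0,0,60, 0,0,0,0,0,0,40, 0,0,0,0,0,0,40, 0,0,0,0,0,0,40, 0,0,0,0,0,0,30, 0,0,0,0,0,0,30, 0,0,0,0,0,0,30]'
```

```text
clock: 7.08
eef_pos: [0.5754, -0.1895, 0.0911]
tool_rot: [0.094, 0.996, -0.0, 0.0]
ft_force: [-0.3, -0.6, 0.5]
grip_width: 0.0854
grasp_force: 0.0
clock: 7.75
eef_pos: [0.5758, -0.1898, 0.0908]
tool_rot: [0.094, 0.996, -0.0, 0.001]
ft_force: [-0.8, 0.6, 6.0]
grip_width: 0.0429
grasp_force: 65.6
```

```bash
python3 -m inch '[0,0,5,0,0,0,30, 0,0,12,0,0,0,30, 0,0,20,0,0,0,30, 0,0,30,0,0,0,30, 0,0,42,0,0,0,30, 0,0,55,0,0,0,30, 0,0,68,0,0,0,30, 0,0,80,0,0,0,30]'; python3 -m inch '[0,0,15,0,0,0,30, 0,0,30,0,0,0,30, 0,0,45,0,0,0,30, 0,0,60,0,0,0,30, 0,0,60,0,0,0,30]'; python3 - <<'E'
from h import *
o=bot.get_obs();print(o["eef_pos"],o["ft_force"],o["ft_torque"],o["grip_width"])
im=bot.camera("scene"); u,v=np.round(proj("scene",[.53,-.18,.15])).astype(int)
cv2.imwrite("pics/c3.png",cv2.resize(im[v-60:v+60,u-75:u+75],None,fx=5,fy=5,interpolation=cv2.INTER_CUBIC))
E
```

```text
clock: 8.42
eef_pos: [0.5746, -0.1895, 0.1712]
tool_rot: [0.094, 0.996, 0.0, -0.001]
ft_force: [0.2, 0.2, -1.8]
grip_width: 0.0429
grasp_force: 64.9
clock: 8.83
eef_pos: [0.5762, -0.19, 0.234]
tool_rot: [0.094, 0.996, -0.001, 0.003]
ft_force: [0.8, 0.1, -2.6]
grip_width: 0.0427
grasp_force: 65.0
[ 0.57623764 -0.19001277  0.2340475 ] [ 0.78255824  0.129928   -2.63895935] [-0.05458349 -0.16222188  0.01544078] 0.042703778244248834
```

View pics/c3.png

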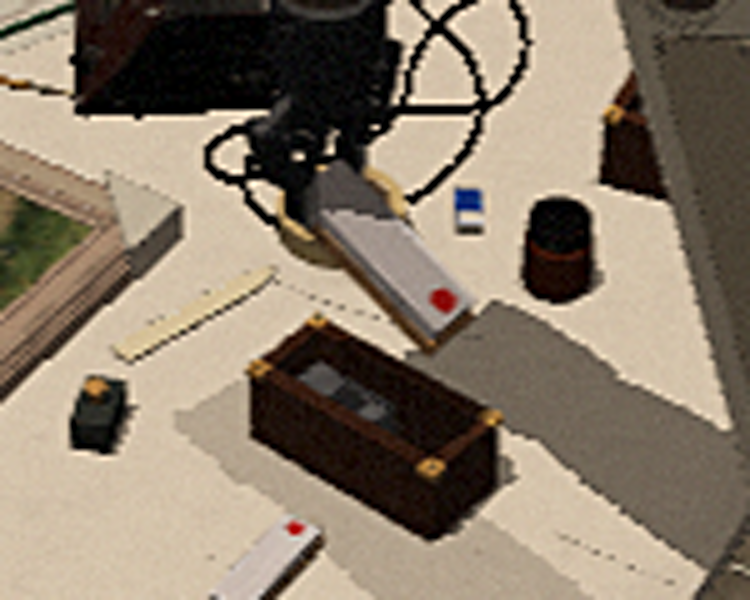

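The bar is held, still tilted, clear of the case, and the dot is at crop (444,300). Next I'll level it and carry it to the panel.

```bash
python3 -m inch '[0,20,0,0.015,0.08,0,30, 0,50,0,0.03,0.16,0,30, 0,80,0,0.045,0.24,0,30, 0,110,0,0.06,0.32,0,30, 0,140,0,0.075,0.4,0,30, 0,170,0,0.09,0.471,0,30, 0,195,0,0.09,0.471,0,30, 0,200,0,0.09,0.471,0,30]'; python3 -m inch '[0,30,0,0,0,0.06,30, 0,60,0,0,0,0.12,30, 0,90,-10,0,0,0.18,30, 0,120,-30,0,0,0.24,30, 0,145,-50,0,0,0.31,30, -1.5,159.5,-70,0,0,0.31,30, -1.5,159.5,-90,0,0,0.31,30, -1.5,159.5,-100,0,0,0.31,30]'; python3 -m inch '[0,0,0,0,0,0,30, 0,0,0,0,0,0,30, 0,0,0,0,0,0,30]'
python3 - <<'E'
from h import *
S=[];pt={}
for c in("top","scene"):
    im=bot.camera(c); u,v=np.round(proj(c,[.53,.165,.06])).astype(int)
    S.append(cv2.resize(im[v-36:v+36,u-60:u+60],None,fx=4,fy=4,interpolation=cv2.INTER_CUBIC))
    for n in("far_end","red_dot","panel"):
        for d in bot.spot_point(c,n): print(c,n,round(d["confidence"],2),np.round(d["uv"],1),np.round(ray(c,d["uv"],{"panel":0}.get(n,.121)),4))
cv2.imwrite("pics/c4.png",np.vstack(S))
o=bot.get_obs();print(o["eef_pos"],o["tool_rot"],o["ft_force"],o["joint_pos"])
E
```

```text
clock: 9.55
eef_pos: [0.5753, 0.0149, 0.2256]
tool_rot: [0.089, 0.966, 0.022, -0.24]
ft_force: [-0.6, -0.1, -2.5]
grip_width: 0.0425
grasp_force: 64.9
clock: 10.22
eef_pos: [0.5722, 0.1708, 0.1264]
tool_rot: [-0.06, 0.969, -0.015, -0.239]
ft_force: [-0.9, -1.0, -3.2]
grip_width: 0.043
grasp_force: 64.8
clock: 10.47
eef_pos: [0.5744, 0.1689, 0.1312]
tool_rot: [-0.058, 0.97, -0.014, -0.236]
ft_force: [-0.3, -0.0, -2.6]
grip_width: 0.0428
grasp_force: 64.8
top far_end 0.65 [307.8 254.6] [ 0.5347 -0.0153  0.121 ]
top red_dot 0.7 [330.1 258.7] [ 0.5251 -0.0775  0.121 ]
scene far_end 0.96 [280.9 278.8] [0.5702 0.149  0.121 ]
scene far_end 0.63 [314.5 273.3] [0.4908 0.0776 0.121 ]
scene red_dot 0.84 [308.7 291.6] [0.4673 0.1521 0.121 ]
scene red_dot 0.47 [327.3 257.6] [ 0.4902 -0.0024  0.121 ]
scene panel 0.57 [293.3 315. ] [0.5175 0.1715 0.    ]
[0.57395632 0.16977738 0.13031062] [-0.05871075  0.96971404 -0.0142616  -0.23665237] [-0.31767431 -0.04110983 -2.12710025] [0.25794745 0.90757115 0.69678084 1.83487302 0.06308335 0.12173546]
```

View pics/c4.png

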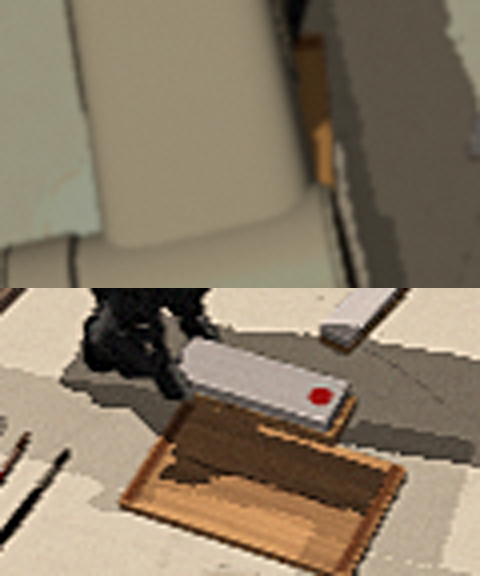

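The scene crop shows the bar held near level above the panel, with the dot at (308.7,291.6) and the far end at (281,279) in full-frame pixels. The arm hides it from the top camera, so I'll fit its pose from the scene view.

```bash
python3 - <<'E'
from h import *
from scipy.optimize import least_squares
from scipy.spatial.transform import Rotation as R
im=bot.camera("scene")
o=bot.get_obs();t=o["eef_pos"]; q=R.from_quat(o["tool_rot"]).as_matrix(); yd=q[:,1]; ang=np.degrees(np.arctan2(yd[1],yd[0])); print("tool y ang",ang, "yd",yd)
a=np.radians((ang if ang>0 else ang+180)-90); u=np.array([np.cos(a),np.sin(a),0])
d=bot.spot_point("scene","red_dot")[0]["uv"],bot.spot_point("scene","far_end")[0]["uv"]; print(d)
def pts(s,h,th):
    ax=u*np.cos(th)+np.array([0,0,np.sin(th)]); up=-u*np.sin(th)+np.array([0,0,np.cos(th)])
    b=t-ax*s-up*h # cork underside centre
    return b,[b+28e-3*up-ax*.05,b+28e-3*up+ax*.056],ax,up
f=lambda x:np.r_[(proj("scene",pts(*x)[1][0])-d[0]),(proj("scene",pts(*x)[1][1])-d[1]),(x[0]-.0585)/.005,(x[1]-.027)/.003]
r=least_squares(f,[.0585,.027,0.],x_scale=[.01,.01,.1],method="lm"); print(r.x,r.fun,pts(*r.x)[0])
print("nominal resid",f([.0585,.027,0]))
for m in bot.silhouettes("scene","press_bar"): print(m["confidence"],m["uv"],m["mask"].sum())
i=cv2.imread("pics/top0.png")
hs=cv2.cvtColor(i,cv2.COLOR_BGR2HSV);m=cv2.inRange(hs,(8,90,110),(22,255,255));m[:,:215]=0;m[:,285:]=0;m[:225]=0;m[310:]=0
ys,xs=np.nonzero(m);P=np.array([ray("top",(x,y),.01)[:2] for x,y in zip(xs,ys)])*1000
print("panel",cv2.minAreaRect(P.astype(np.float32)),P.mean(0),len(P))
g=cv2.imread("pics/scene0.png")
cv2.imwrite("pics/c5.png",np.hstack([cv2.resize(i[225:310,222:280],None,fx=7,fy=7,interpolation=cv2.INTER_CUBIC)]))
for s in(-.066,0,.066):print(np.round((proj("top",[.5165+s*.9925,.1623+s*.122,.01])-[222,225])*7))
E
```

```text
tool y ang 96.93511677465654 yd [-1.20745280e-01  9.92683522e-01  5.61262589e-05]
([309.4, 291.2], [278.7, 280.2])
[0.06262987 0.02585893 0.02129466] [ 0.00464395 -0.02112712 -0.77846678  0.65663416  0.82597452 -0.38035575] [0.51224294 0.16233811 0.1029655 ]
nominal resid [-1.2602751  -0.6895058  -1.97296809  0.49698766  0.          0.        ]
0.67 [294.4, 289.6] 731
0.58 [323.4, 268.7] 237
panel ((516.93896484375, 162.4154052734375), (199.56272888183594, 119.71977233886719), 6.936165809631348) [516.63960367 162.71472076] 2558
[196. 434.]
[186. 278.]
[175. 124.]
```

View pics/c5.png

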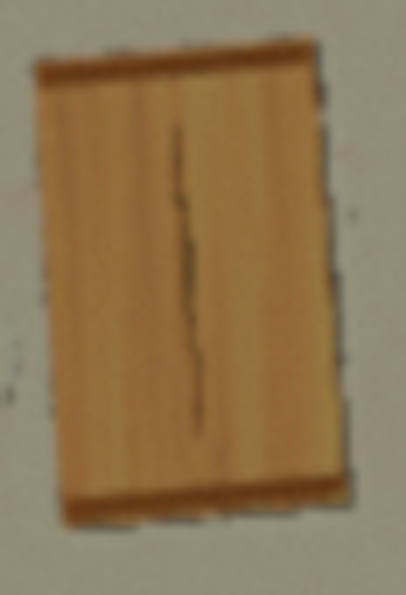

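The crop shows the crack from (175,124) to (200,435), on the projected line, and the panel centre is (0.517,0.1625) at 6.9°. Now I'll lower the bar.

```bash
python3 -m inch '[2,0,-15,0,0,0,30, 2,0,-30,0,0,0,30, 2,0,-45,0,0,0,30, 2,0,-58,0,0,0,30, 2,0,-70,0,0,0,30, 2,0,-80,0,0,0,30, 2,0,-84,0,0,0,30, 2,0,-84,0,0,0,30]'; python3 -m inch '[0,0,0,0,0,0,30, 0,0,-2,0,0,0,30, 0,0,-2,0,0,0,30]';  python3 -m inch '[0,0,-1,0,0,0,30, 0,0,-2,0,0,0,30, 0,0,-2,0,0,0,30]'
```

```text
clock: 11.73
eef_pos: [0.5751, 0.1697, 0.0446]
tool_rot: [-0.059, 0.969, -0.015, -0.238]
ft_force: [-0.8, -0.1, -2.2]
grip_width: 0.0426
grasp_force: 64.9
clock: 11.98
eef_pos: [0.5762, 0.17, 0.0445]
tool_rot: [-0.059, 0.97, -0.014, -0.236]
ft_force: [-0.2, 0.1, -3.8]
grip_width: 0.0428
grasp_force: 64.9
clock: 12.23
eef_pos: [0.5758, 0.1699, 0.042]
tool_rot: [-0.059, 0.97, -0.014, -0.237]
ft_force: [0.2, 0.1, -2.7]
grip_width: 0.0428
grasp_force: 64.9
```

```bash
python3 -m inch '[0,0,-1,0,0,0,30, 0,0,-2,0,0,0,30, 0,0,-2,0,0,0,30]'; python3 -m inch '[0,0,-1,0,0,0,30, 0,0,-1,0,0,0,30, 0,0,-1,0,0,0,30]'; python3 -m inch '[0,0,-1,0,0,0,30, 0,0,-1,0,0,0,30, 0,0,-1,0,0,0,30]'
```

```text
clock: 12.48
eef_pos: [0.5756, 0.1699, 0.0396]
tool_rot: [-0.059, 0.97, -0.014, -0.237]
ft_force: [0.3, -0.2, -2.6]
grip_width: 0.043
grasp_force: 64.9
clock: 12.73
eef_pos: [0.5757, 0.1699, 0.0388]
tool_rot: [-0.059, 0.97, -0.014, -0.237]
ft_force: [-0.5, 0.2, -3.2]
grip_width: 0.0428
grasp_force: 64.9
clock: 12.98
eef_pos: [0.5757, 0.1699, 0.0378]
tool_rot: [-0.059, 0.97, -0.014, -0.237]
ft_force: [0.9, 1.0, -3.1]
grip_width: 0.0425
grasp_force: 64.9
```

```bash
python3 - <<'E'
from h import *
im=bot.camera("scene"); u,v=np.round(proj("scene",[.53,.165,.03])).astype(int)
cv2.imwrite("pics/c6.png",cv2.resize(im[v-30:v+30,u-40:u+40],None,fx=8,fy=8,interpolation=cv2.INTER_CUBIC))
o=bot.get_obs();print(o["eef_pos"],o["ft_force"],o["ft_torque"],o["joint_pos"])
for n in("far_end","red_dot"):
    d=bot.spot_point("scene",n)[0];print(n,d,ray("scene",d["uv"],.038))
E
```

```text
[0.57572644 0.16990359 0.03783716] [-0.39176907  0.41746238 -2.40089664] [ 0.07917432 -0.8749147   0.00707356] [0.2575469  0.97782335 0.5953254  1.66408056 0.06276588 0.12112755]
far_end {'uv': [312.2, 274.4], 'confidence': 0.8} [0.53657863 0.01914371 0.038     ]
red_dot {'uv': [307.3, 311.0], 'confidence': 0.86} [0.46959977 0.16179528 0.038     ]
```

View pics/c6.png

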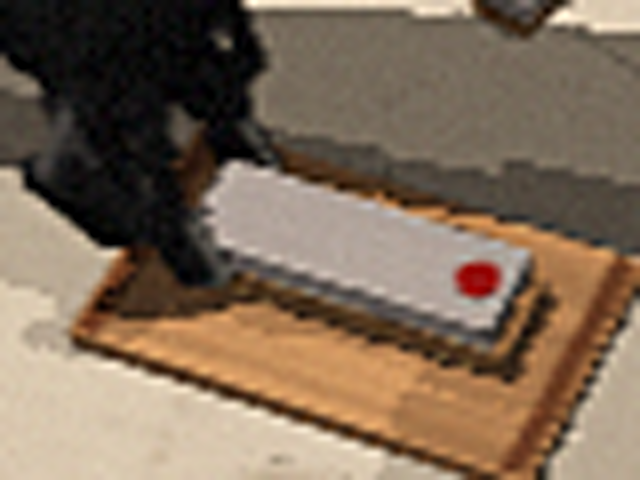

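The bar is just above the panel, with a thin shadow gap still visible; the dot is at crop (479,279). I'll keep lowering it gently.

```bash
for i in 1; do python3 -m inch '[0,0,-1,0,0,0,30, 0,0,-1,0,0,0,30, 0,0,-1,0,0,0,30]'; done; python3 -m inch '[0,0,-1,0,0,0,30, 0,0,-1,0,0,0,30, 0,0,-1,0,0,0,30]';python3 -m inch '[0,0,-1,0,0,0,30, 0,0,-1,0,0,0,30, 0,0,-1,0,0,0,30]'
```

```text
clock: 13.38
eef_pos: [0.5757, 0.1699, 0.0368]
tool_rot: [-0.059, 0.97, -0.014, -0.237]
ft_force: [0.3, -0.5, -2.6]
grip_width: 0.0429
grasp_force: 64.9
clock: 13.63
eef_pos: [0.5757, 0.1699, 0.0358]
tool_rot: [-0.059, 0.97, -0.014, -0.237]
ft_force: [-0.3, -0.3, -2.0]
grip_width: 0.0427
grasp_force: 64.9
clock: 13.88
eef_pos: [0.5757, 0.1699, 0.0356]
tool_rot: [-0.059, 0.97, -0.014, -0.237]
ft_force: [-0.4, -0.2, 2.7]
grip_width: 0.0426
grasp_force: 65.3
```

```bash
python3 -m inch '[0,0,-0.5,0,0,0,30, 0,0,-0.5,0,0,0,30, 0,0,-0.5,0,0,0,30]'; python3 -m inch '[0,0,-0.5,0,0,0,30, 0,0,-0.5,0,0,0,30, 0,0,-0.5,0,0,0,30]'; python3 -c "
from h import *
o=bot.get_obs();print(o['eef_pos'],o['ft_force'],o['ft_torque'])"
```

```text
clock: 14.13
eef_pos: [0.5758, 0.1699, 0.0356]
tool_rot: [-0.059, 0.97, -0.014, -0.237]
ft_force: [-0.9, -0.3, 5.4]
grip_width: 0.0431
grasp_force: 65.7
clock: 14.38
eef_pos: [0.5757, 0.1699, 0.0356]
tool_rot: [-0.059, 0.97, -0.014, -0.237]
ft_force: [-0.3, 0.4, 6.1]
grip_width: 0.0428
grasp_force: 65.8
[0.57573774 0.16992552 0.0355922 ] [-0.28516505  0.39707374  6.08167932] [-0.12840126  0.17258153  0.05553768]
```

```bash
python3 -m inch '[0,0,0.5,0,0,0,48, 0,0,0.5,0,0,0,50, 0,0,0.5,0,0,0,52, 0,0,0.5,0,0,0,55, 0,0,0.5,0,0,0,60, 0,0,0.5,0,0,0,70, 0,0,0.5,0,0,0,85, 0,0,0.5,0,0,0,85]'; python3 -m inch '[0,0,5,0,0,0,85, 0,0,15,0,0,0,85, 0,0,35,0,0,0,85, 0,0,60,0,0,0,85, 0,0,90,0,0,0,85, 0,0,110,0,0,0,85, 0,0,130,0,0,0,85, 0,0,130,0,0,0,85]'; python3 -m inch '[0,-30,0,0,0,0,85, 0,-65,0,0,0,0,85, 0,-100,0,0,0,0,85, 0,-140,0,0,0,0,85, 0,-180,0,0,0,0,85, 0,-215,0,0,0,0,85, 0,-240,0,0,0,0,85, 0,-240,0,0,0,0,85]'
python3 - <<'E'
from h import *
S=[]
def rect(m,z):
    ys,xs=np.nonzero(m); P=np.array([ray("top",(x,y),z)[:2] for x,y in zip(xs,ys)])*1000
    return cv2.minAreaRect(P.astype(np.float32)),P.mean(0)
for c in("top","scene"):
    im=bot.camera(c); u,v=np.round(proj(c,[.52,.165,.03])).astype(int)
    S.append(cv2.resize(im[v-36:v+36,u-60:u+60],None,fx=4,fy=4,interpolation=cv2.INTER_CUBIC))
    for n in("far_end","red_dot"):
        for d in bot.spot_point(c,n): print(c,n,round(d["confidence"],2),np.round(ray(c,d["uv"],.038),4))
    if c=="top":
        for n,z in(("press_bar",.038),("panel",.01)):
            for d in bot.silhouettes(c,n): print(n,d["confidence"],rect(d["mask"],z))
cv2.imwrite("pics/c7.png",np.vstack(S))
E
```

```text
clock: 15.05
eef_pos: [0.5757, 0.1699, 0.0341]
tool_rot: [-0.059, 0.97, -0.014, -0.237]
ft_force: [0.1, -0.2, -0.2]
grip_width: 0.0723
grasp_force: 0.0
clock: 15.72
eef_pos: [0.5774, 0.1704, 0.1704]
tool_rot: [-0.059, 0.971, -0.013, -0.233]
ft_force: [-0.0, 0.3, 1.2]
grip_width: 0.0728
grasp_force: 0.0
clock: 16.38
eef_pos: [0.5752, -0.0759, 0.1645]
tool_rot: [-0.055, 0.97, -0.015, -0.237]
ft_force: [-0.9, 0.2, -0.4]
grip_width: 0.0727
grasp_force: 0.0
top far_end 0.91 [0.5798 0.1651 0.038 ]
top red_dot 0.98 [0.4686 0.1501 0.038 ]
top red_dot 0.21 [ 0.5043 -0.4116  0.038 ]
press_bar 0.74 (((538.8685913085938, 161.8269500732422), (92.23929595947266, 50.80804443359375), 5.77510404586792), array([540.75914793, 160.89067654]))
panel 0.85 (((516.77197265625, 160.39895629882812), (199.78466796875, 123.1339111328125), 6.851294040679932), array([544.16918151, 171.25400475]))
scene far_end 0.92 [0.5652 0.1722 0.038 ]
scene far_end 0.53 [0.5339 0.0066 0.038 ]
scene red_dot 0.76 [0.4627 0.1653 0.038 ]
scene red_dot 0.57 [ 0.543  -0.0625  0.038 ]
```

View pics/c7.png

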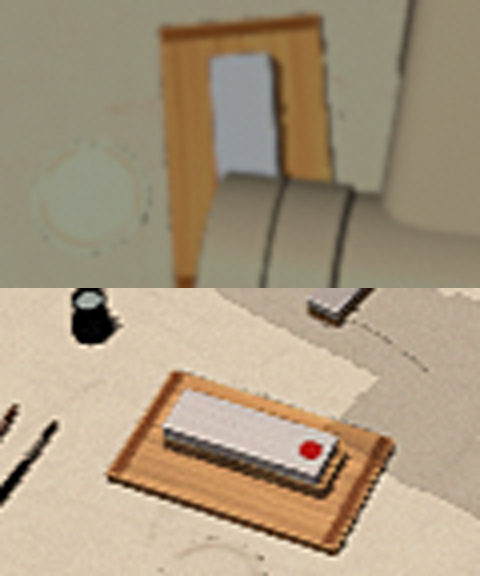

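```bash
python3 -m inch '[-15,-30,10,-0.0,-0.08,0,85, -30,-60,20,0,-0.16,0,85, -45,-90,30,0,-0.24,0,85, -60,-120,40,0,-0.32,0,85, -75,-150,50,0,-0.4,0,85, -90,-180,60,0,-0.47,0,85, -105,-210,60,0,-0.47,0,85, -105,-220,60,0,-0.47,0,85]'
python3 - <<'E'
from h import *
im=bot.camera("top")
for n in("far_end","red_dot"):
    for d in bot.spot_point("top",n): print(n,round(d["confidence"],2),np.round(ray("top",d["uv"],.038),4))
def rect(m,z):
    ys,xs=np.nonzero(m); P=np.array([ray("top",(x,y),z)[:2] for x,y in zip(xs,ys)])*1000
    return cv2.minAreaRect(P.astype(np.float32)),P.mean(0)
for d in bot.silhouettes("top","press_bar"): print(d["confidence"],rect(d["mask"],.038))
c=im[215:310,222:282]
cv2.imwrite("pics/c8.png",cv2.resize(c,None,fx=6,fy=6,interpolation=cv2.INTER_CUBIC))
E
```

```text
clock: 17.45
eef_pos: [0.4679, -0.2928, 0.2265]
tool_rot: [-0.052, 0.998, -0.029, -0.004]
ft_force: [0.1, -0.2, -0.1]
grip_width: 0.0727
grasp_force: 0.0
far_end 0.77 [0.5727 0.1673 0.038 ]
far_end 0.56 [ 0.5426 -0.0096  0.038 ]
red_dot 0.6 [ 0.54   -0.0781  0.038 ]
red_dot 0.59 [0.4595 0.1568 0.038 ]
red_dot 0.23 [0.5127 0.1554 0.038 ]
0.67 (((538.6716918945312, -46.206947326660156), (98.5946044921875, 35.69492721557617), 84.52165222167969), array([538.84452875, -46.27341612]))
```

View pics/c8.png

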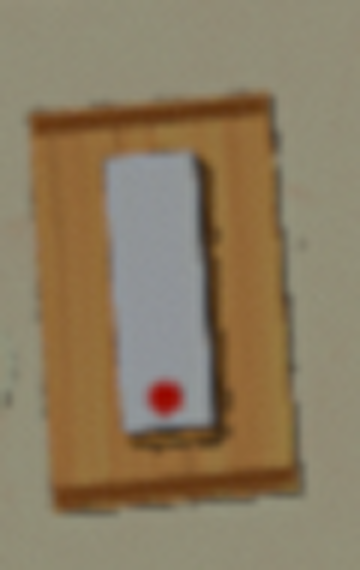

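The bar lies flat along the panel, with the dot at crop (165,398). I'll quantify its offset by colour.

```bash
python3 - <<'E'
from h import *
im=bot.camera("top"); c=im[225:300,232:268]; hs=cv2.cvtColor(c,cv2.COLOR_BGR2HSV)
def pc(m,z):
    m=m.astype(np.uint8); n,l,s,_=cv2.connectedComponentsWithStats(m); k=1+s[1:,4].argmax(); ys,xs=np.nonzero(l==k)
    return np.array([ray("top",(x+232,y+225),z)[:2] for x,y in zip(xs,ys)])*1000
red=(hs[...,1]>150)&((hs[...,0]<8)|(hs[...,0]>172)); al=(hs[...,1]<70)&(hs[...,2]>90)
r=pc(red,.038).mean(0); P=pc(al|red,.038); R=cv2.minAreaRect(P.astype(np.float32)); print("red",r,"al",R,P.mean(0))
a=np.radians(6.9);u=np.array([np.cos(a),np.sin(a)]);v=np.array([-u[1],u[0]]);p0=np.array([517,162.5])
for n,q,o in(("red",r,-50),("al rect",np.array(R[0]),3),("al mean",P.mean(0),3)): print(n,"along",(q-p0)@u-o,"across",(q-p0)@v)
E
```

```text
red [466.14453499 154.27705043] al ((518.2097778320312, 160.85403442382812), (134.3046875, 44.467987060546875), 6.912939548492432) [519.0581867  160.89026377]
red along -1.475015428642898 across -2.0537787552529565
al rect along -1.9967252762994268 across -1.779383294740226
al mean along -1.1501086687874444 across -1.8453415085745948
```

```bash
python3 -c "
from workcell import bot
print(bot.job_done())"
```

```text
the job is handed in; nothing more can be done
None
```

I tipped the bar out of its case, lifted it, and set it flat, cork side down, along the crack. It lies about 2 mm off centre and in line with the crack by the top camera; I let go and handed the job in after about 17.5 s, with no verdict shown.

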